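# Lock the battery cover screw of the scanner charging base

### The arm

A 6-joint arm with a two-finger parallel gripper is mounted at the origin on a cart in front of the work surface, level with it; the furniture and walls round the work are solid. World frame = base frame: x ahead of the robot, y to its left, z up, the work surface at z = 0. Lengths are in m, angles in rad, forces in N, time in s.
With the tool pointing down it reaches from about 0.3 to 0.875 m from the base axis. Payload 6.4 kg.
Tool frame: the origin (TCP) lies between the finger pads; the fingertips stand 22 mm ahead of it and the grasp point (between the pads) lies 3 mm ahead of it; z points along the fingers, y is the line along which they close (so a half turn about z gives the same grasp; the last joint's range is limited). The gripper opens to 85 mm and grips with 20 to 120 N. Pads are 22 mm wide; open, the fingers measure 114 mm over their backs; the gripper's body (76 mm by 85 mm) begins 54 mm behind the grasp point. The pads swing forward as they close: fully open they stand 13 mm farther back than shut.
Start: joints at [1.129, 0.181, 1.607, -0, 1.354, -0.206], TCP at [0.134, 0.559, 0.253] pointing down, gripper open.
Joint ranges: [-2.99, 2.99], [-0.89, 2.07], [0.3, 2.58], [-1.14, 4.28], [0, 2.63], [-3.12, 3.12]. Speed limits (rad/s): [2.57, 2.57, 3.01, 3.14, 3.14, 3.14].

### API

Orientations are given as a unit quaternion [w, x, y, z].
In Python, from bench import ctrl, imaging, workorder gives the robot as it stands.
- The arm moves only by the shell command python3 -m pendant 'ROWS' [OPENING]. ROWS is JSON, a list of rows, each a list of 4 numbers: the shift along the tool's x, y, z in cm, then the turn about the tool's z in degrees. In form: [[dx, dy, dz, roll], ...]. A call has 1 to 12 rows; each row is the pose to reach, as a shift and turn from the pose commanded when the call began, along the tool's axes at that moment; what a row does not reach only later rows make up. A row lasts 1/12 s, in which the tool goes at most 41.7 mm and 7.16 degrees, less where a joint would pass 70% of its speed; a pose out of reach is approached as far as the arm can. A call with a gripper value outside its range is refused whole. OPENING is the opening, from 0 (shut) to 1 (fully open), set as the call begins (- or left out, the last holds). The fingers move at their own pace and stop on an object; the grip force is fixed at half the most. Time passes only in rows, so rows that repeat a pose let the fingers close. It gives the time, the measured TCP pose, the force, the opening and the grip force at its end, in the units of the state.
- ctrl.get_obs(): the state, without advancing time (a new reading comes with each control period).
- imaging.camera(name): name is "scene" or "top" or "wrist"; returns the picture (384x512x3 uint8, red, green, blue); there is no depth.
- imaging.camera_info(name): a dict with "K" (3x3 intrinsics, pixels), "T" (4x4, takes a point from camera to world coordinates); the wrist camera has in their place "tool_from_camera" (4x4, takes a point from camera to tool coordinates, whose origin is the TCP and whose axes are the flange's). Camera axes: x right, y up, looking along -z (the intrinsics and any distortion apply to the point x, -y, -z); pixel columns grow to the right and rows downward; lengths in m; the calibration is good to about 2 mm. A picture is of the moment at which its call begins: read the wrist's pose just before it. camera_info takes no time and is no camera call.
- workorder.hand_in(): hands the job in; it is judged then, once.
The state is a dict: "time_s": time; "q": joint angles; "dq": joint speeds; "joint_efforts": joint torques, N m; "eef_pos": TCP position; "eef_rot": TCP orientation; "wrist_force": force on the tool from outside, world axes, zero at the start; "torque": the same for the moment, N m; "opening": opening from 0.0 (shut) to 1.0 (fully open); "grasp_force": force on a finger pad.
Only numpy, scipy, OpenCV 4.12 (cv2) and the standard library are available. Lean on these libraries where they do the work, as an engineer would, in place of code of your own. Each camera call takes 0.05 s, during which the arm holds its last target. There are 200 camera calls.

### The job

The battery cover of the scanner's charging base is held by one sprung slotted screw that is still open. Take the screwdriver from its holder, seat its blade in the slot, press the screw slowly and gently down to its hidden floor (forcing it with more than 18 N would crack its plastic seat) and, keeping it pressed, turn it clockwise about a quarter turn until it is locked. Then stand the screwdriver back in its holder and leave the other things where they are.

Things in the scene. Friction and masses are not known exactly. Their poses are not given: they have to be found in the camera images.
- screwdriver: short flat-blade screwdriver, 130 mm long, 90 g, black handle up, standing in the holder at the start. Origin at the middle of the blade's tip, z up the shaft to the handle. Blade 12 mm wide along x, 3 mm thick along y, 10 mm high; round shaft 8 mm thick up to z = 55 mm, where the flat round shoulder of the handle (26 mm wide) begins
- driver_grip (a point): middle of the screwdriver's handle, on its axis, 95 mm above the blade's tip, axes as the screwdriver's. The flat-sided handle (z = 66 to 126 mm from the tip) is 26 mm along x and 22 mm along y; grip it across y
- holder: tool holder fixed to the bench: grey base plate 84 x 84 x 6 mm with an aluminium block 46 x 46 mm whose top is 64 mm above the bench. Origin at the centre of the underside, z up
- holder_mouth (a point): centre of the mouth of the holder's round hole, at the top of the block, 64 mm above the bench. The hole is 18 mm wide, 58 mm deep, its rim chamfered. The screwdriver stands in it, turned any way, with the shoulder of its handle on the block, its tip 55 mm below this point
- charging_base: charging base of the barcode scanner, fixed: grey box 130 (x) x 100 (y) x 55 mm with a white top cover, and a scanner rest rising to 65 mm on its +x half (x = 8 to 60 mm). Origin at the centre of the underside, z up. The screw's vertical axis is at x = -35 mm, y = 0, in a hole 28 mm wide in the cover
- screw_rest (a point): point on the screw's axis level with the top of its head when not pressed: 58 mm above the bench, 3 mm above the cover; axes as the charging base's. To sink the screw from here, about 3 N starts it and the spring adds 0.2 N per mm; then a hard floor is felt as a steep rise. Go down at under 10 mm/s; 8 to 10 N holds it there safely
- screw: steel screw, head 24 mm wide. Origin on its axis 58 mm below the top of its head; sinks as it is pressed. x along the slot, z up. Slot 5.2 mm wide (y), 15 mm long (x), closed at its ends, 5 mm deep. It turns past 0.25 rad only while pressed below a hidden lug, 3 to 13 mm down, differing each time and not to be seen; the hard floor is 1.5 mm deeper
- screw_turn (a joint): turn of the screw in rad, growing clockwise seen from above. 0 is open: the slot lies along the charging base's x axis. The lug lies between about 0.25 and 0.95; from 1.05 on, the screw springs up behind the lug when let go and is locked. Hard stop at 1.6. Stays where it is left, friction about 0.015 N m
- scanner: black hand-held barcode scanner, 67 x 202 x 46 mm, lying loose; bystander. Origin at the centre of its underside
- tweezers: steel tweezers, 14 x 143 x 10 mm, lying loose; bystander. Origin at the centre of the underside
- forceps: steel ring-handled forceps, 60 x 170 x 7 mm, lying loose; bystander. Origin at the centre of the underside
- steel_bowl: steel bowl, 116 mm wide, 53 mm high, standing loose; bystander. Origin at the centre of the underside

How it is judged:
By the outcome, as a careful person would: the job done as asked, in the order asked, and still so for the second after the job is handed in, with the robot touching nothing.
It also fails if it takes over 72 s, if anything falls off the work surface, if the arm or the gripper's body presses on something with over 40 N, if the wrist force passes 120 N, or if a joint passes its speed limit or range.

## Working session

There is one attempt and no reset: what is moved stays moved. The work goes in short steps, Python scripts to look and compute and a shell command to move; the robot and the scene stay as the last step left them, time stands still between calls to the robot, and variables do not carry over. Pictures are saved under pics/ and viewed, at most 12 in all, crops included, and the job is handed in when it is done.

```bash
mkdir -p pics; cat > h.py <<'E'
import numpy as np, cv2
from scipy.spatial.transform import Rotation as R
from bench import ctrl, imaging, workorder
def save(n,f):
    im=imaging.camera(n); cv2.imwrite('pics/'+f,im[:,:,::-1]); return im
def Twc(name,o=None):
    i=imaging.camera_info(name)
    if name!='wrist': return np.array(i['K']),np.array(i['T'])
    o=o or ctrl.get_obs(); T=np.eye(4); q=o['eef_rot']
    T[:3,:3]=R.from_quat([q[1],q[2],q[3],q[0]]).as_matrix(); T[:3,3]=o['eef_pos']
    return np.array(i['K']),T@np.array(i['tool_from_camera'])
def ray(name,uv,z,KT=None):
    K,T=KT or Twc(name); p=np.linalg.inv(K)@[uv[0],uv[1],1]; d=T[:3,:3]@[p[0],-p[1],-p[2]]
    c=T[:3,3]; return c+d*(z-c[2])/d[2]
def proj(name,X,KT=None):
    K,T=KT or Twc(name); p=np.linalg.inv(T)@[*X,1]; v=K@[p[0],-p[1],-p[2]]; return v[:2]/v[2]
E
python3 - <<'E'
from h import *
a=save('top','top0.png'); b=save('scene','sc0.png')
for n in('top','scene','wrist'):print(n,imaging.camera_info(n))
print(ctrl.get_obs())
E
```

```text
top {'K': array([[471.08949699,   0.        , 258.45836324],
       [  0.        , 471.08949699, 191.9408453 ],
       [  0.        ,   0.        ,   1.        ]]), 'T': array([[ 0.40298948,  0.89611048, -0.18597176,  0.28455539],
       [-0.91520236,  0.39503171, -0.07971567,  0.05451278],
       [ 0.0020307 ,  0.20232637,  0.97931604,  1.55636013],
       [ 0.        ,  0.        ,  0.        ,  1.        ]])}
scene {'K': array([[374.56850929,   0.        , 255.74920631],
       [  0.        , 374.56850929, 189.51327076],
       [  0.        ,   0.        ,   1.        ]]), 'T': array([[ 0.76442124,  0.27652709, -0.58240272, -0.08459289],
       [-0.64455184,  0.34823904, -0.68064859, -0.5663703 ],
       [ 0.01459759,  0.89569099,  0.44443736,  0.56901982],
       [ 0.        ,  0.        ,  0.        ,  1.        ]])}
wrist {'K': array([[270.13143384,   0.        , 249.96228254],
       [  0.        , 270.13143384, 191.54319873],
       [  0.        ,   0.        ,   1.        ]]), 'tool_from_camera': array([[-4.47286244e-04,  9.45347379e-01,  3.26064615e-01,
         8.43817096e
[... 273 characters left out ...]
 0.1, 'q': array([ 1.12871355e+00,  1.81489121e-01,  1.60787229e+00, -3.67135015e-05,
        1.35383666e+00, -2.06319341e-01]), 'dq': array([-2.88727710e-06, -4.64132374e-04, -1.64405847e-03, -3.56961180e-05,
       -6.99650184e-04, -1.97986993e-03]), 'joint_efforts': array([ 1.74521920e-04, -4.45881593e+01, -3.52235520e+01, -3.12315988e-04,
        4.26480139e-03, -8.20849266e-06]), 'eef_pos': array([0.13411526, 0.55866831, 0.25247891]), 'eef_rot': array([-2.38714195e-04,  1.17604918e-01,  9.93060139e-01, -7.66600310e-04]), 'wrist_force': array([ 0.19517777,  0.16584514, -0.97928711]), 'torque': array([0.01251501, 0.01827919, 0.01517342]), 'grasp_force': 0.0, 'opening': 0.9993169745864777}
```

View pics/top0.png

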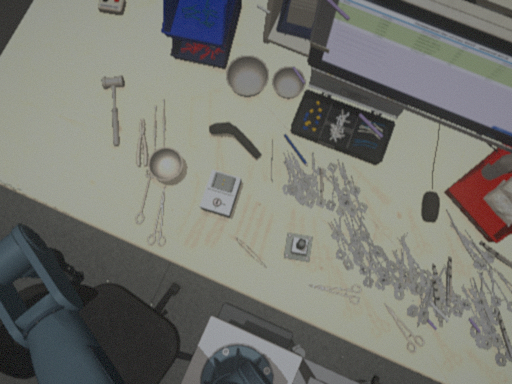

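View pics/sc0.png

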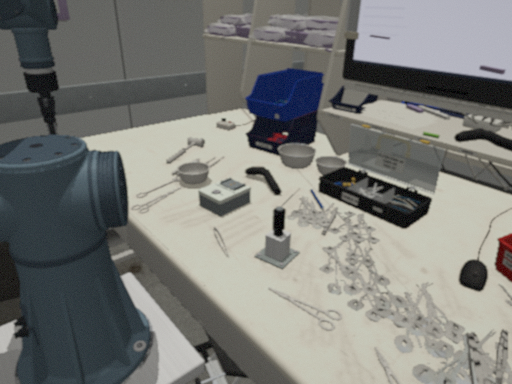

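The top view shows the holder with the black handle at about (298,245) and the charging base at (220,193). Its screw is near (217,203), with the tweezers close by at (250,252). Next I'll measure these by contour.

```bash
python3 - <<'E'
from h import *
im=cv2.imread('pics/top0.png')
c=np.hstack([cv2.resize(im[162:222,190:250],(400,400),interpolation=cv2.INTER_CUBIC),cv2.resize(im[220,0:1].reshape(1,1,3),(1,400)),cv2.resize(im[217:277,268:328],(399,400),interpolation=cv2.INTER_CUBIC)])
cv2.imwrite('pics/crop0.png',c)
print('holder',ray('top',(298,246),.0),ray('top',(300,243),.139),'base',ray('top',(221,193),.055),'screw',ray('top',(217,203),.058))
E
```

```text
holder [ 0.46616668 -0.01137494  0.        ] [ 0.46066319 -0.00750766  0.139     ] base [0.51730309 0.28677881 0.055     ] screw [0.48165306 0.28436359 0.058     ]
```

View pics/crop0.png

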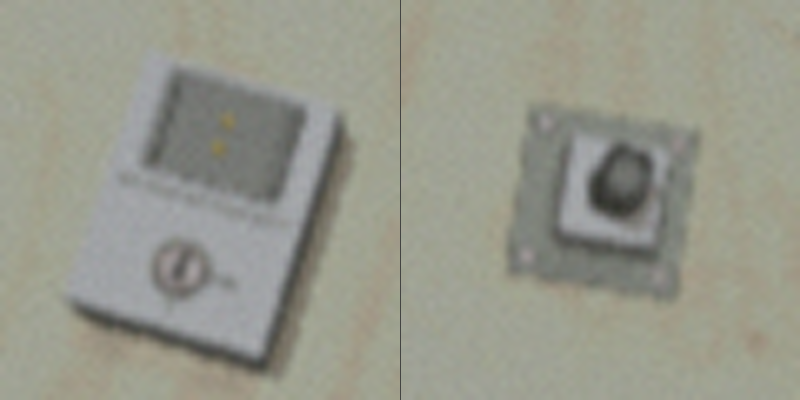

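```bash
cat >> h.py <<'E'
def tool():
    o=ctrl.get_obs();q=o['eef_rot'];M=R.from_quat([q[1],q[2],q[3],q[0]]).as_matrix();return np.array(o['eef_pos']),M
def shift(target):
    p,M=tool(); return np.round((M.T@(np.array(target)-p))*100,2)
def yaw():
    p,M=tool(); return np.degrees(np.arctan2(M[1,0],M[0,0]))  # tool x heading
E
python3 - <<'E'
from h import *
P=[ray('top',(190+u*.15,162+v*.15),.055)[:2] for u,v in[(155,58),(338,115),(265,362),(70,298)]]
P=np.array(P);print(P.round(3),[np.linalg.norm(P[i]-P[(i+1)%4]).round(3) for i in range(4)])
d=P[0]-P[3]+P[1]-P[2];print('base yaw',np.degrees(np.arctan2(d[1],d[0])),P.mean(0))
print('screw',ray('top',(217,202.2),.058)); print('yaw',yaw(),shift([.48,.285,.30]))
E
```

```text
[[0.575 0.341]
 [0.585 0.247]
 [0.459 0.229]
 [0.45  0.329]] [np.float64(0.095), np.float64(0.127), np.float64(0.1), np.float64(0.126)]
base yaw 6.967387873966383 [0.51714754 0.28645593]
screw [0.48403935 0.28546546 0.058     ]
yaw 166.4921910744668 [-40.02 -18.54  -4.73]
```

```bash
python3 -m pendant '[[-40,-18.5,-4.7,-20.5],[-40,-18.5,-4.7,-20.5],[-40,-18.5,-4.7,-20.5],[-40,-18.5,-4.7,-20.5],[-40,-18.5,-4.7,-20.5],[-40,-18.5,-4.7,-20.5],[-40,-18.5,-4.7,-20.5],[-40,-18.5,-4.7,-20.5],[-40,-18.5,-4.7,-20.5],[-40,-18.5,-4.7,-20.5],[-40,-18.5,-4.7,-20.5],[-40,-18.5,-4.7,-20.5]]'
python3 - <<'E'
from h import *
print(ctrl.get_obs()['dq'].round(2),yaw(),tool()[0],shift([.463,-.009,.3])); save('wrist','w1.png'); print(ctrl.get_obs()['eef_pos'])
E
```

```text
time_s: 1.1
eef_pos: [0.4849, 0.2813, 0.3007]
eef_rot: [0.001, -0.058, 0.998, -0.001]
wrist_force: [0.3, -0.2, -1.0]
opening: 1.0
grasp_force: 0.0
[ 0.08 -0.03  0.05  0.05  0.02  0.08] -173.35455485975405 [0.48488805 0.28133346 0.30065274] [  5.53 -28.58   0.11]
[0.48240414 0.28325507 0.30005848]
```

View pics/w1.png

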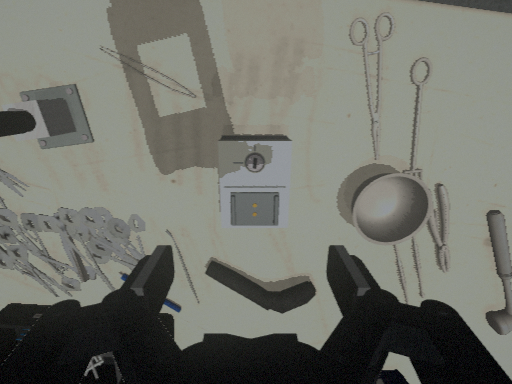

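The wrist view shows the screw at about (255,161) with its slot vertical, and the cover edges at columns 219–291. The holder's handle is at the left edge, near (15,122).

```bash
python3 -m pendant '[[5.5,-28.6,0,0],[5.5,-28.6,0,0],[5.5,-28.6,0,0],[5.5,-28.6,0,0],[5.5,-28.6,0,0],[5.5,-28.6,0,0],[5.5,-28.6,0,0],[5.5,-28.6,0,0],[5.5,-28.6,0,0],[5.5,-28.6,0,0]]'
python3 - <<'E'
from h import *
i=imaging.camera_info('wrist')
M=tool()[1];T=np.eye(4);T[:3,:3]=R.from_quat([-.058,.998,-.001,.001]).as_matrix();T[:3,3]=[.4849,.2813,.3007]
KT=(np.array(i['K']),T@np.array(i['tool_from_camera']))
g=cv2.cvtColor(cv2.imread('pics/w1.png'),cv2.COLOR_BGR2GRAY)
print('screw',ray('wrist',(255,161),.058,KT))
a=ray('wrist',(219,224),.055,KT);b=ray('wrist',(291,226),.055,KT);print(a,b,np.linalg.norm(a-b))
print(tool()[0],yaw(),ctrl.get_obs()['dq'].round(2)); save('wrist','w2.png'); print(ctrl.get_obs()['eef_pos'])
E
```

```text
time_s: 1.98
eef_pos: [0.4599, -0.0038, 0.3]
eef_rot: [-0.0, -0.061, 0.998, 0.001]
wrist_force: [-0.5, 1.0, 0.1]
opening: 0.998
grasp_force: 0.0
screw [0.48108319 0.28616781 0.058     ]
[0.58344818 0.24439132 0.055     ] [0.57413543 0.35204808 0.055     ] 0.10805880560051499
[ 0.45985273 -0.00375916  0.29997602] -173.01540425771552 [ 0.04  0.   -0.01 -0.   -0.   -0.  ]
[ 0.45996181 -0.00321769  0.30002167]
```

View pics/w2.png

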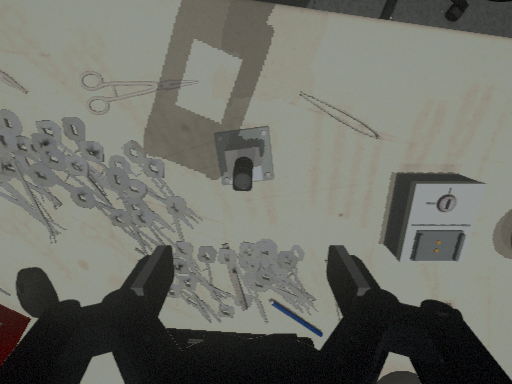

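```bash
python3 - <<'E'
from h import *
im=cv2.imread('pics/w2.png')[120:200,205:285]
c=cv2.resize(im,(600,600),interpolation=cv2.INTER_CUBIC).astype(float)
c=(255*(c/255)**.45).clip(0,255).astype('uint8'); cv2.imwrite('pics/crop2.png',c)
E
```

```text
(no output)
```

View pics/crop2.png

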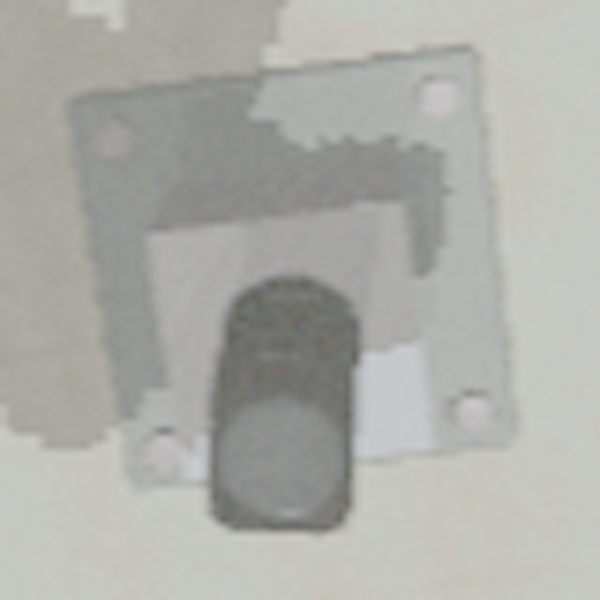

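The crop shows the handle's top face centred at crop (284,457), which is image (242.9,180.9). Its narrower side runs almost along the image columns, so the tool is nearly aligned already. I'll descend and look more closely.

```bash
python3 - <<'E'
from h import *
p=ray('wrist',(242.9,180.9),.139); 
q=[ray('wrist',(205+u/7.5,120+v/7.5),.006) for u,v in[(70,98),(470,48),(517,445),(130,488)]]
print(p,np.mean(q,0),[np.linalg.norm(q[i]-q[(i+1)%4]).round(4) for i in range(4)],shift([*p[:2],.21]))
E
```

```text
[ 0.46112737 -0.01174515  0.139     ] [ 0.46209716 -0.0122706   0.006     ] [np.float64(0.081), np.float64(0.0835), np.float64(0.0834), np.float64(0.083)] [-0.01 -0.87  9.  ]
```

```bash
python3 -m pendant '[[0,-0.87,3,0],[0,-0.87,6,0],[0,-0.87,9,0],[0,-0.87,9,0],[0,-0.87,9,0],[0,-0.87,9,0]]'
python3 - <<'E'
from h import *
print(tool()[0],yaw()); im=save('wrist','w3.png')
c=cv2.resize(im[110:290,150:350,::-1],(800,600) and (666,600),interpolation=cv2.INTER_CUBIC)/255.
cv2.imwrite('pics/crop3.png',(255*c.clip(0,1)**.45).astype('uint8'))
E
```

```text
time_s: 2.53
eef_pos: [0.4622, -0.0124, 0.2118]
eef_rot: [0.001, -0.062, 0.998, -0.0]
wrist_force: [0.5, 0.0, 0.5]
opening: 1.0
grasp_force: 0.0
[ 0.4621835  -0.01240356  0.21178129] -172.88398453952578
```

View pics/crop3.png

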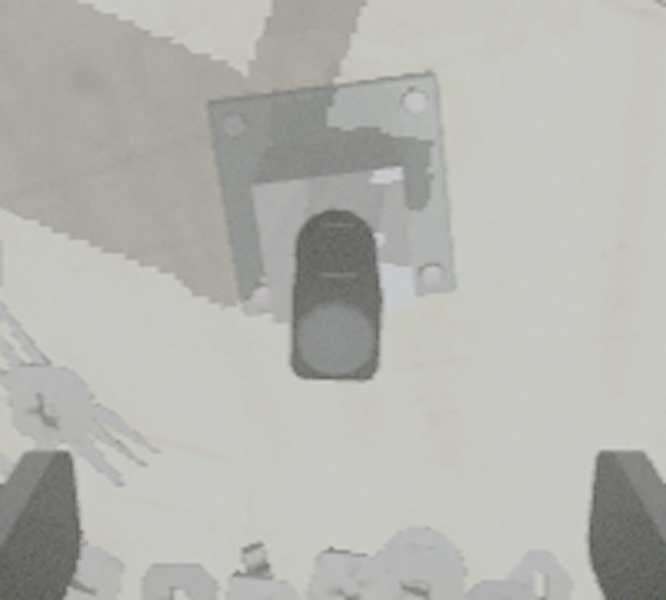

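The handle top is at crop (336,338), i.e. image (250.9,211.5). Its bottom edge is nearly horizontal with a slight tilt, so I'll fit a line to that edge to get the yaw.

```bash
python3 - <<'E'
from h import *
im=cv2.cvtColor(cv2.imread('pics/w3.png'),cv2.COLOR_BGR2GRAY).astype(float)
pts=[]
for u in range(241,262):
    col=im[212:240,u]; k=np.where((col[:-1]<65)&(col[1:]>=65))[0]
    if len(k):k=k[0];pts.append((u,212+k+(65-col[k])/(col[k+1]-col[k])))
print(np.round(pts,1).tolist())
p=np.array([q for q in pts if 242<=q[0]<=259]); W=np.array([ray('wrist',q,.136)[:2] for q in p])
v=cv2.fitLine(W.astype(np.float32),cv2.DIST_HUBER,0,.01,.01).ravel()
print('edge heading (driver y)',np.degrees(np.arctan2(v[1],v[0])),'tool',yaw())
row=im[205,230:275];print(row.astype(int).tolist())
print('top',ray('wrist',(250.9,211.5),.139)); print(shift([.4615,-.012,.107]))
E
```

```text
[[241.0, 223.0], [242.0, 223.0], [243.0, 223.0], [244.0, 223.1], [245.0, 223.2], [246.0, 223.2], [247.0, 223.2], [248.0, 223.2], [249.0, 223.2], [250.0, 223.2], [251.0, 223.3], [252.0, 223.3], [253.0, 223.2], [254.0, 223.3], [255.0, 223.3], [256.0, 223.3], [257.0, 223.3], [258.0, 223.4], [259.0, 223.3], [260.0, 223.2], [261.0, 222.7]]
edge heading (driver y) -83.60456 tool -172.90713313213226
[148, 139, 117, 107, 111, 106, 108, 85, 46, 39, 56, 56, 60, 67, 69, 71, 68, 69, 73, 72, 72, 70, 73, 70, 69, 71, 66, 66, 67, 59, 49, 49, 40, 44, 95, 134, 148, 148, 146, 146, 147, 146, 145, 147, 145]
top [ 0.46158466 -0.01329721  0.139     ]
[ 0.13  0.11 10.54]
```

```bash
python3 -m pendant '[[0.1,0.07,3,0],[0.1,0.07,6,0],[0.1,0.07,9,0.5],[0.1,0.07,10.5,0.5],[0.1,0.07,10.5,0.5],[0.1,0.07,10.5,0.5],[0.1,0.07,10.5,0.5]]'
python3 -m pendant '[[0,0,0,0],[0,0,0,0],[0,0,0,0],[0,0,0,0],[0,0,0,0],[0,0,0,0],[0,0,0,0],[0,0,0,0]]' 0
python3 -c "
from h import *
print(tool()[0],yaw(),ctrl.get_obs()['torque'])"
```

```text
time_s: 3.17
eef_pos: [0.4621, -0.0132, 0.1075]
eef_rot: [0.002, -0.057, 0.998, -0.001]
wrist_force: [0.6, 0.4, 0.6]
opening: 1.0
grasp_force: 0.0
time_s: 3.83
eef_pos: [0.4604, -0.0129, 0.1057]
eef_rot: [0.0, -0.057, 0.998, -0.0]
wrist_force: [-1.3, -0.2, 5.2]
opening: 0.248
grasp_force: 58.6
[ 0.46041652 -0.01294362  0.10566341] -173.5065596165812 [ 0.02314577  0.27756932 -0.00951493]
```

```bash
python3 -m pendant '[[0,0,-1,0],[0,0,-3,0],[0,0,-6,0],[0,0,-10,0],[0,0,-10,0],[0,0,-10,0]]'
python3 -c "
from h import *
print(tool()[0],yaw(),ctrl.get_obs()['wrist_force'],shift([.482,.285,.19]))"
```

```text
time_s: 4.33
eef_pos: [0.4619, -0.0133, 0.2081]
eef_rot: [0.003, -0.057, 0.998, -0.001]
wrist_force: [-0.7, -0.2, -1.4]
opening: 0.246
grasp_force: 58.8
[ 0.46188791 -0.01325587  0.20811713] -173.50185406003632 [-0.73796728 -0.20424243 -1.39715882] [-5.36 29.41  1.77]
```

```bash
python3 -m pendant '[[-0.5,2.9,0,0],[-1,6,0,0],[-1.6,9,0,0],[-2.2,12,0,0],[-2.7,15,0,0],[-3.3,18,0,0],[-3.8,21,0.5,0],[-4.4,24,1,0],[-4.9,27,1.7,0],[-5.4,29.4,2.4,0],[-5.4,29.4,2.6,0],[-5.4,29.4,2.6,0]]'
python3 -m pendant '[[0,0,0,0],[0,0,0,0],[0,0,0,0]]'
python3 - <<'E'
from h import *
print(tool()[0],yaw()); im=save('wrist','w4.png')
c=cv2.resize(im[120:270,150:350,::-1],(800,600),interpolation=cv2.INTER_CUBIC)/255.
cv2.imwrite('pics/crop4.png',(255*c.clip(0,1)**.6).astype('uint8'))
E
```

```text
time_s: 5.33
eef_pos: [0.4788, 0.2859, 0.1767]
eef_rot: [-0.002, -0.058, 0.998, -0.001]
wrist_force: [0.4, -0.0, -0.7]
opening: 0.252
grasp_force: 59.1
time_s: 5.58
eef_pos: [0.4808, 0.2844, 0.1794]
eef_rot: [-0.0, -0.056, 0.998, -0.0]
wrist_force: [0.9, -0.6, -0.2]
opening: 0.253
grasp_force: 59.1
[0.48080349 0.28437922 0.17938704] -173.59002579580616
```

View pics/crop4.png

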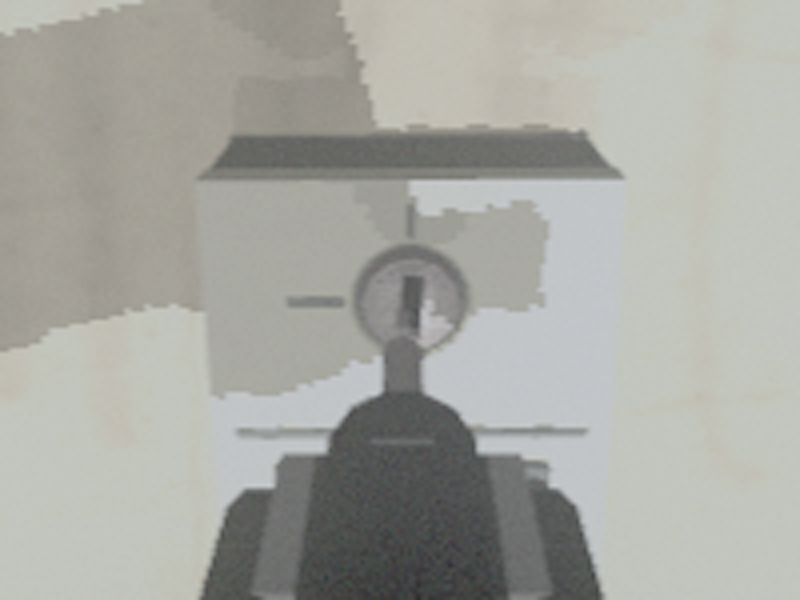

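The view shows the hole rim centred near crop (411,298), the slot dark at (402–424, 275–335), and the shaft end at (403,340) just below it. I'll read the edges numerically.

```bash
python3 - <<'E'
from h import *
im=cv2.cvtColor(cv2.imread('pics/w4.png'),cv2.COLOR_BGR2GRAY)
print('cols 236..270')
for r in range(180,222): print(r,im[r,236:270].tolist())
p,M=tool()
for n,X in(('tip',p+M@[0,0,.098]),('tip+x',p+M@[.006,0,.098]),('tip-x',p+M@[-.006,0,.098]),('shaft',p+M@[0,0,.088]),('screw',[.4815,.2855,.058])): print(n,proj('wrist',X))
E
```

```text
cols 236..270
180 [127, 129, 127, 129, 128, 127, 127, 128, 129, 126, 129, 120, 116, 112, 109, 109, 106, 107, 109, 111, 113, 116, 112, 115, 114, 116, 122, 128, 129, 128, 129, 129, 127, 129]
181 [128, 127, 128, 128, 127, 127, 126, 128, 126, 129, 120, 112, 101, 88, 81, 77, 76, 73, 79, 89, 95, 104, 120, 125, 131, 129, 128, 128, 129, 129, 129, 128, 130, 129]
182 [128, 127, 130, 129, 128, 128, 127, 128, 124, 112, 98, 82, 75, 69, 65, 66, 65, 65, 65, 68, 70, 82, 96, 107, 121, 126, 128, 128, 131, 129, 128, 129, 130, 128]
183 [126, 128, 130, 130, 130, 129, 130, 119, 101, 85, 71, 67, 61, 67, 63, 64, 66, 65, 65, 66, 64, 66, 71, 77, 95, 112, 124, 127, 130, 128, 131, 128, 130, 129]
184 [128, 127, 128, 127, 127, 121, 112, 93, 76, 68, 62, 66, 68, 65, 65, 66, 68, 73, 70, 63, 67, 65, 67, 63, 70, 85, 105, 119, 128, 129, 128, 128, 129, 129]
185 [128, 127, 127, 127, 125, 112, 89, 74, 67, 64, 65, 69, 74, 82, 89, 93, 92, 91, 93, 88, 76, 69, 68, 65, 64, 73, 81, 101, 121, 129, 129, 129, 129, 129]
186 [127, 128, 128, 127, 113, 96, 81, 70, 66, 70, 79, 97, 96, 92, 87, 87, 85, 85, 86, 87, 86, 91, 96, 79, 71, 64,
[... 5090 characters left out ...]
150, 164, 164, 165, 164, 164, 165, 165, 165, 165, 165, 165, 165]
219 [165, 165, 163, 166, 164, 136, 103, 83, 54, 44, 43, 41, 46, 41, 42, 44, 40, 43, 45, 47, 51, 66, 114, 152, 164, 163, 163, 165, 164, 166, 165, 165, 166, 165]
220 [164, 162, 163, 138, 103, 78, 49, 45, 45, 44, 46, 46, 39, 44, 43, 44, 46, 44, 43, 45, 45, 47, 50, 65, 113, 152, 165, 166, 165, 164, 165, 166, 165, 164]
221 [165, 137, 100, 80, 50, 45, 43, 47, 44, 44, 40, 42, 44, 41, 43, 46, 41, 45, 43, 42, 46, 44, 48, 48, 51, 63, 113, 153, 162, 164, 164, 165, 165, 164]
tip [251.14791913 201.63802211]
tip+x [251.1547631  195.13394798]
tip-x [251.14118831 208.03456523]
shaft [251.19007382 205.97245008]
screw [252.09769907 193.3223781 ]
```

```bash
python3 - <<'E'
from h import *
p,M=tool()
a=ray('wrist',(252.9,188.7),.058);b=ray('wrist',(251.9,201.8),.058);print(a,b,np.linalg.norm(a-b),(a+b)/2, np.degrees(np.arctan2(*(b-a)[1::-1])))
e=ray('wrist',(250.7,196.7),p[2]-.0967);t=e-M[:,0]*.006; print('tip',t,'nominal',p, 'rel',M.T@(t-p)*1e3)
h=[ray('wrist',q,.055) for q in((238.3,194),(266.7,194))];print(h,np.mean(h,0),np.linalg.norm(h[0]-h[1]))
h=[ray('wrist',q,.055) for q in((252.5,180.6),)];print(h[0]-M[:,0]*.014)
print('shift tool mm',M.T@((a+b)/2-t)*1e3,yaw())
E
```

```text
[0.47681035 0.28572708 0.058     ] [0.49011037 0.28629396 0.058     ] 0.013312093636913172 [0.48346036 0.28601052 0.058     ] 2.440601809714629
tip [0.48196342 0.28416373 0.08286072] nominal [0.4809345  0.28444812 0.17955874] rel [-0.95890314 -0.39362778 96.69835965]
[array([0.48471747, 0.27250049, 0.055     ]), array([0.48166835, 0.29970767, 0.055     ])] [0.48319291 0.28610408 0.055     ] 0.027377503350087404
[0.48371717 0.286128   0.05500461]
shift tool mm [-1.68546646  1.66920906 24.86120709] -173.59360610726054
```

```bash
python3 -m pendant '[[-0.18,0.17,0.5,3],[-0.18,0.17,1.2,3],[-0.18,0.17,1.9,3],[-0.18,0.17,1.9,3],[-0.18,0.17,1.9,3],[-0.18,0.17,1.9,3]]'
python3 - <<'E'
from h import *
print(tool()[0],yaw()); im=save('wrist','w5.png')
c=cv2.resize(im[165:225,210:290,::-1],(800,600),interpolation=cv2.INTER_CUBIC)/255.
cv2.imwrite('pics/crop5.png',(255*c.clip(0,1)**.6).astype('uint8'))
E
```

```text
time_s: 6.13
eef_pos: [0.4822, 0.2871, 0.1603]
eef_rot: [-0.0, -0.031, 1.0, -0.0]
wrist_force: [-0.1, 0.1, -0.9]
opening: 0.247
grasp_force: 59.1
[0.48224133 0.28712627 0.16026912] -176.48663452463182
```

View pics/crop5.png

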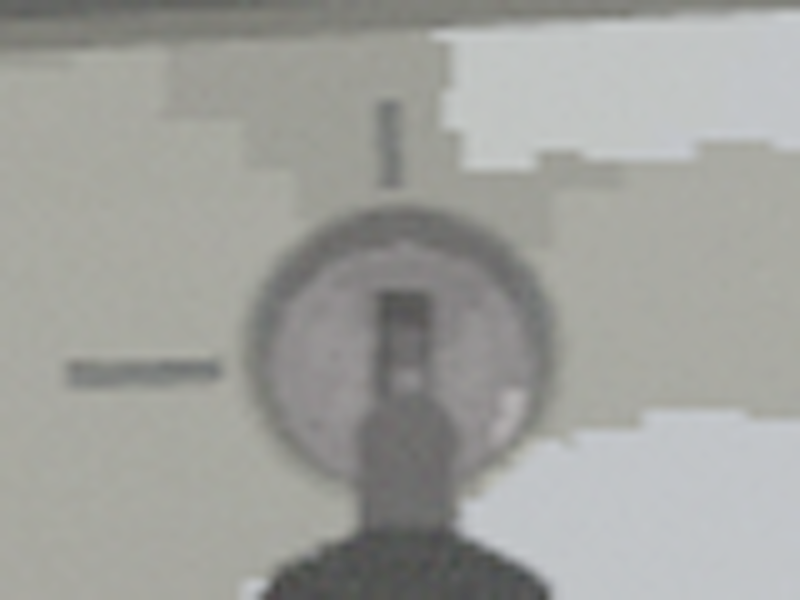

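The slot (crop cols 378–432, starting at row 290) and the blade (cols 388–425, tip edge near row 328) are now parallel and laterally centred. I'll check the offset along the slot.

```bash
python3 - <<'E'
from h import *
im=cv2.cvtColor(cv2.imread('pics/w5.png'),cv2.COLOR_BGR2GRAY)
for r in range(190,208): print(r,im[r,244:258].tolist())
p,M=tool()
s=ray('wrist',(250.5,193.7),.058)-M[:,0]*.0075
h=[ray('wrist',q,.055) for q in((234.8,200),(265,200))]
t=ray('wrist',(250.7,197.6),p[2]-.0967)-M[:,0]*.006
print(p,'slot',s,'hole',np.mean(h,0),'tip',t,'d',M.T@(s-t)*1e3)
E
```

```text
190 [71, 81, 84, 93, 92, 88, 91, 91, 89, 87, 77, 69, 69, 64]
191 [92, 87, 87, 88, 86, 87, 85, 82, 86, 87, 85, 87, 86, 78]
192 [86, 85, 82, 85, 85, 85, 86, 85, 87, 84, 86, 87, 88, 86]
193 [85, 87, 84, 87, 83, 85, 83, 86, 85, 86, 85, 82, 81, 82]
194 [97, 92, 83, 67, 47, 46, 51, 51, 59, 77, 86, 86, 85, 84]
195 [98, 91, 84, 70, 45, 45, 45, 46, 49, 69, 85, 85, 86, 82]
196 [97, 92, 83, 67, 42, 45, 43, 44, 49, 71, 88, 84, 93, 99]
197 [99, 94, 86, 68, 50, 54, 51, 51, 49, 71, 84, 87, 95, 102]
198 [101, 98, 97, 77, 53, 60, 64, 65, 59, 74, 88, 87, 97, 103]
199 [104, 104, 98, 77, 51, 61, 64, 63, 57, 74, 87, 94, 101, 104]
200 [103, 101, 94, 67, 49, 57, 64, 63, 58, 83, 99, 100, 101, 104]
201 [104, 104, 95, 69, 51, 63, 65, 67, 66, 83, 96, 95, 102, 102]
202 [100, 105, 97, 67, 58, 74, 89, 90, 73, 83, 99, 100, 102, 108]
203 [102, 101, 90, 68, 55, 76, 86, 89, 74, 81, 95, 102, 107, 103]
204 [108, 103, 96, 73, 58, 68, 70, 68, 67, 83, 97, 99, 102, 102]
205 [106, 104, 95, 77, 66, 64, 61, 66, 62, 68, 87, 100, 97, 96]
206 [102, 99, 81, 65, 65, 65, 63, 63, 63, 66, 70, 95, 103, 100]
207 [97, 87, 67, 61, 62, 63, 67, 63, 63, 65, 63, 80, 96, 100]
[0.48237271 0.28722319 0.160465  ] slot [0.4842458  0.28675342 0.05800147] hole [0.48382747 0.28619378 0.055     ] tip [0.48424756 0.28691879 0.06376618] d [ 0.01300874 -0.16513823  5.76469734]
```

```bash
python3 -m pendant '[[0,0,0.1,0],[0,0,0.2,0],[0,0,0.3,0],[0,0,0.4,0],[0,0,0.5,0],[0,0,0.57,0],[0,0,0.64,0],[0,0,0.7,0],[0,0,0.75,0],[0,0,0.8,0],[0,0,0.8,0],[0,0,0.8,0]]'
python3 -c "
from h import *
print(tool()[0],yaw(),ctrl.get_obs()['wrist_force'],ctrl.get_obs()['torque'])"
```

```text
time_s: 7.18
eef_pos: [0.4822, 0.2873, 0.1523]
eef_rot: [-0.0, -0.03, 1.0, -0.0]
wrist_force: [0.4, 0.9, -0.5]
opening: 0.252
grasp_force: 59.1
[0.48222744 0.28726674 0.15225364] -176.5096987343647 [ 0.37974622  0.92960513 -0.49105547] [0.00752759 0.00596075 0.03047749]
```

```bash
python3 -m pendant '[[0,0,0.05,0],[0,0,0.1,0],[0,0,0.15,0],[0,0,0.2,0],[0,0,0.25,0],[0,0,0.3,0],[0,0,0.3,0]]'; python3 -m pendant '[[0,0,0.05,0],[0,0,0.1,0],[0,0,0.15,0],[0,0,0.2,0],[0,0,0.2,0]]'
```

```text
time_s: 7.77
eef_pos: [0.4823, 0.2873, 0.1495]
eef_rot: [0.0, -0.03, 1.0, 0.0]
wrist_force: [0.0, -0.5, 1.4]
opening: 0.249
grasp_force: 59.2
time_s: 8.18
eef_pos: [0.4823, 0.2873, 0.1473]
eef_rot: [0.0, -0.03, 1.0, 0.0]
wrist_force: [-0.1, 0.4, 2.0]
opening: 0.249
grasp_force: 59.3
```

```bash
python3 -m pendant '[[0,0,0.05,0],[0,0,0.1,0],[0,0,0.1,0]]'|grep -E 'pos|wrist'; python3 -m pendant '[[0,0,0.05,0],[0,0,0.1,0],[0,0,0.1,0]]'|grep -E 'pos|wrist'
```

```text
eef_pos: [0.4823, 0.2873, 0.1463]
wrist_force: [-1.6, 0.1, 1.3]
eef_pos: [0.4823, 0.2873, 0.1452]
wrist_force: [-0.0, -0.8, 2.4]
```

```bash
python3 -m pendant '[[0,0,0.05,0],[0,0,0.05,0]]'|grep -E 'pos|wrist'; python3 -m pendant '[[0,0,0.05,0],[0,0,0.05,0]]'|grep -E 'pos|wrist'
```

```text
eef_pos: [0.4823, 0.2873, 0.1448]
wrist_force: [-0.1, 0.2, 2.0]
eef_pos: [0.4823, 0.2873, 0.1442]
wrist_force: [-0.2, 0.4, 2.8]
```

```bash
cat > ok.py <<'E'
from h import *
o=ctrl.get_obs(); f=o['wrist_force'][2]; print(round(f,2),o['eef_pos'][2].round(5)); raise SystemExit(f>5)
E
python3 -m pendant '[[0,0,0.03,0],[0,0,0.05,0],[0,0,0.05,0]]'>/dev/null; python3 ok.py && python3 -m pendant '[[0,0,0.03,0],[0,0,0.05,0],[0,0,0.05,0]]'>/dev/null && python3 ok.py && python3 -m pendant '[[0,0,0.03,0],[0,0,0.05,0],[0,0,0.05,0]]'>/dev/null && python3 ok.py && python3 -m pendant '[[0,0,0.03,0],[0,0,0.05,0],[0,0,0.05,0]]'>/dev/null && python3 ok.py
```

```text
2.76 0.1438False
```

```bash
sed -i 's/(f>5)/(int(f>5))/' ok.py
python3 -m pendant '[[0,0,0.03,0],[0,0,0.05,0],[0,0,0.05,0]]'>/dev/null; python3 ok.py && python3 -m pendant '[[0,0,0.03,0],[0,0,0.05,0],[0,0,0.05,0]]'>/dev/null && python3 ok.py && python3 -m pendant '[[0,0,0.03,0],[0,0,0.05,0],[0,0,0.05,0]]'>/dev/null && python3 ok.py && python3 -m pendant '[[0,0,0.03,0],[0,0,0.05,0],[0,0,0.05,0]]'>/dev/null && python3 ok.py
```

```text
2.41 0.14326
2.95 0.14276
2.81 0.14227
2.26 0.14177
```

```bash

python3 -m pendant '[[0,0,0.03,0],[0,0,0.05,0],[0,0,0.05,0]]'>/dev/null; python3 ok.py && python3 -m pendant '[[0,0,0.03,0],[0,0,0.05,0],[0,0,0.05,0]]'>/dev/null && python3 ok.py && python3 -m pendant '[[0,0,0.03,0],[0,0,0.05,0],[0,0,0.05,0]]'>/dev/null && python3 ok.py && python3 -m pendant '[[0,0,0.03,0],[0,0,0.05,0],[0,0,0.05,0]]'>/dev/null && python3 ok.py && python3 -m pendant '[[0,0,0.03,0],[0,0,0.05,0],[0,0,0.05,0]]'>/dev/null && python3 ok.py && python3 -m pendant '[[0,0,0.03,0],[0,0,0.05,0],[0,0,0.05,0]]'>/dev/null && python3 ok.py
```

```text
3.66 0.14125
3.69 0.14076
3.76 0.14025
4.29 0.13992
6.0 0.13966
```

```bash
python3 -m pendant '[[0,0,0,0],[0,0,0,0],[0,0,0,0]]'>/dev/null; python3 ok.py; python3 -m pendant '[[0,0,0.02,0],[0,0,0.02,0],[0,0,0.02,0]]'>/dev/null; python3 ok.py
```

```text
6.97 0.13971
7.74 0.1396
```

```bash
python3 -m pendant '[[0,0,0.01,3],[0,0,0.01,7],[0,0.01,0.01,11],[-0.01,0.01,0.01,15],[-0.01,0.01,0.01,19],[-0.01,0.01,0.01,22],[-0.01,0.01,0.01,25],[-0.01,0.01,0.01,25]]'; python3 -c "
from h import *
print(tool()[0],yaw(),ctrl.get_obs()['wrist_force'],ctrl.get_obs()['torque'])"
```

```text
time_s: 12.68
eef_pos: [0.4829, 0.2877, 0.1397]
eef_rot: [0.001, 0.188, 0.982, 0.001]
wrist_force: [0.4, 0.7, 6.6]
opening: 0.247
grasp_force: 60.0
[0.48287003 0.28770365 0.1396648 ] 158.3294345911098 [0.43232794 0.70479835 6.55479203] [0.10496725 0.05334444 0.01969571]
```

```bash
python3 -m pendant '[[0,0,0.02,4],[0,0,0.02,8],[-0.01,0.01,0.02,12],[-0.01,0.01,0.02,16],[-0.01,0.01,0.02,20],[-0.02,0.02,0.02,24],[-0.02,0.02,0.02,28],[-0.02,0.02,0.02,32],[-0.02,0.02,0.02,32]]'; python3 -c "
from h import *
print(tool()[0],yaw(),ctrl.get_obs()['wrist_force'],ctrl.get_obs()['torque'])"
```

```text
time_s: 13.43
eef_pos: [0.4833, 0.2879, 0.1396]
eef_rot: [0.001, 0.452, 0.892, 0.001]
wrist_force: [0.3, -0.2, 8.0]
opening: 0.253
grasp_force: 60.1
[0.48329047 0.28792627 0.13961623] 126.27610725865648 [ 0.26835791 -0.19110954  7.99218459] [0.13763615 0.03388087 0.05133609]
```

```bash
python3 -m pendant '[[0,0,0,4],[0,0,0,8],[-0.01,0.01,0,12],[-0.01,0.02,0,16],[-0.01,0.02,0,20],[-0.01,0.02,0,24],[-0.01,0.02,0,27],[-0.01,0.02,0,28],[-0.01,0.02,0,28]]'; python3 -c "
from h import *
print(tool()[0],yaw(),ctrl.get_obs()['wrist_force'],ctrl.get_obs()['torque'])"
```

```text
time_s: 14.18
eef_pos: [0.4837, 0.2881, 0.1397]
eef_rot: [0.0, 0.653, 0.757, 0.001]
wrist_force: [0.0, 1.4, 5.9]
opening: 0.251
grasp_force: 60.0
[0.48372858 0.28809692 0.13967154] 98.42392148640015 [0.0488166  1.44806303 5.85190758] [ 0.27680104 -0.14821773 -0.02501896]
```

```bash
python3 -m pendant '[[0,0,-0.1,0],[0,0,-0.2,0],[0,0,-0.4,0],[0,0,-0.7,0],[0,0,-1.1,0],[0,0,-1.6,0],[0,0,-2.2,0],[0,0,-3.0,0],[0,0,-4,0],[0,0,-5,0],[0,0,-5,0],[0,0,-5,0]]'
python3 - <<'E'
from h import *
print(tool()[0],yaw()); im=save('wrist','w6.png')
u,v=proj('wrist',[.484,.2865,.053]); t=proj('wrist',tool()[0]+tool()[1]@[-.001,0,.097]);print(u,v,t)
u,v=int(u),int(v)
c=cv2.resize(im[v-45:v+45,u-60:u+60,::-1],(800,600),interpolation=cv2.INTER_CUBIC)/255.
cv2.imwrite('pics/crop6.png',(255*c.clip(0,1)**.6).astype('uint8'))
E
```

```text
time_s: 15.18
eef_pos: [0.4833, 0.2877, 0.1899]
eef_rot: [0.0, 0.653, 0.758, 0.001]
wrist_force: [-0.7, 0.2, -1.5]
opening: 0.251
grasp_force: 59.2
[0.48325956 0.28767333 0.18986385] 98.4924287277927
251.64254719865622 187.45617757341913 [250.72590749 201.39817411]
```

View pics/crop6.png

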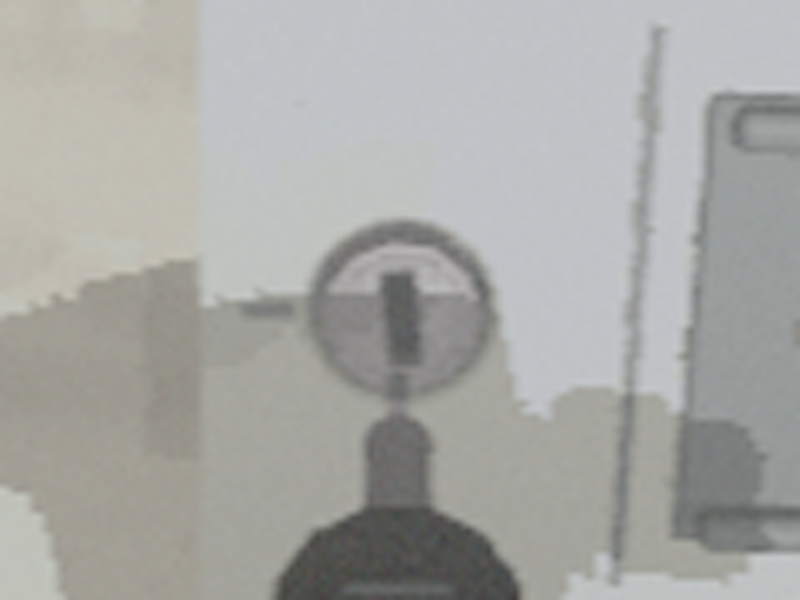

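The slot now lies almost across the base: it spans crop (393,275) to (408,365), about 80° clockwise of where it started. The blade is clear of the screw, so I'll return the driver to the holder.

```bash
python3 -c "
from h import *
p,M=tool()
for f in (.25,.5,.75,1): print(shift(p+f*(np.array([.462,-.0133,.207])-p)))"
```

```text
[-7.36 -1.62 -0.45]
[-14.72  -3.25  -0.9 ]
[-22.08  -4.87  -1.35]
[-29.45  -6.5   -1.8 ]
```

```bash
python3 -m pendant '[[0,0,-1.8,0],[-2.5,-0.6,-1.8,-7],[-5.5,-1.2,-1.8,-14],[-8.5,-1.9,-1.8,-21],[-11.5,-2.5,-1.8,-28],[-14.5,-3.2,-1.8,-35],[-17.5,-3.9,-1.8,-42],[-20.5,-4.5,-1.8,-49],[-23.5,-5.2,-1.8,-56],[-26.5,-5.8,-1.8,-63],[-29,-6.4,-1.8,-70],[-29.45,-6.5,-1.8,-77]]' >/dev/null
python3 -m pendant '[[0,0,0,-6],[0,0,0,-11],[0,0,0,-11],[0,0,0,-11],[0,0,0,-11]]'
python3 - <<'E'
from h import *
p,M=tool();print(p,yaw(),shift([.462,-.0133,.1065])); im=save('wrist','w7.png')
g=cv2.cvtColor(im,cv2.COLOR_RGB2GRAY)
print('pred tip',proj('wrist',p+M@[-.001,-.0004,.0967]),'mouth',proj('wrist',[.4618,-.0125,.064]),'plate',[proj('wrist',[.4621+a,-.0123+b,.006]).round() for a,b in((.042,.042),(-.042,-.042))])
c=cv2.resize(im[155:230,200:300,::-1],(800,600),interpolation=cv2.INTER_CUBIC)/255.
cv2.imwrite('pics/crop7.png',(255*c.clip(0,1)**.6).astype('uint8'))
E
```

```text
time_s: 16.65
eef_pos: [0.4618, -0.0132, 0.2065]
eef_rot: [-0.0, -0.048, 0.999, 0.0]
wrist_force: [0.7, -0.2, -0.3]
opening: 0.249
grasp_force: 59.3
[ 0.46178169 -0.01317092  0.20646814] -174.46247771257785 [-0.03 -0.02 10.  ]
pred tip [250.66809652 203.10150576] mouth [251.59911427 185.97681985] plate [array([281., 206.]), array([219., 134.])]
```

View pics/crop7.png

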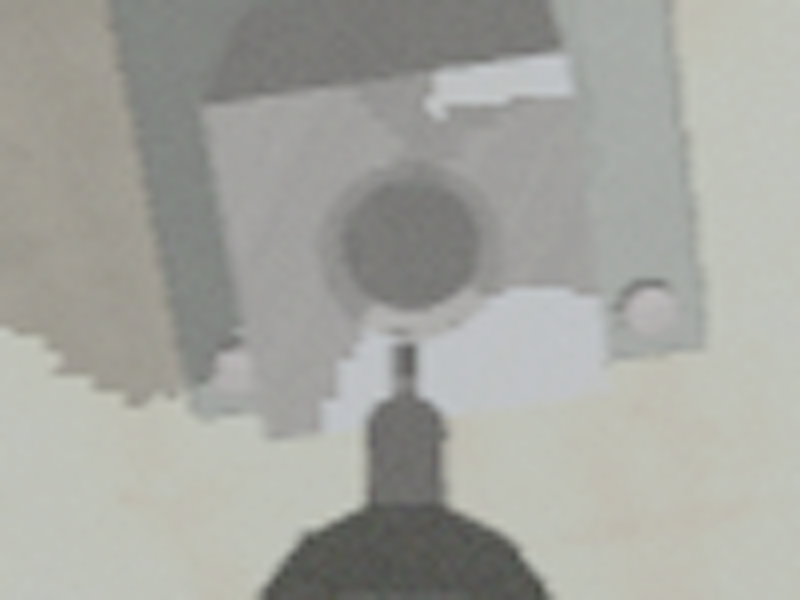

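The hole is at image (251.4,185.9), where predicted, and the blade hangs over it. I'll lower the driver in.

```bash
python3 -m pendant '[[0,0,1.5,0],[0,0,3,0],[0,0,4,0],[0,0,5,0],[0,0,6,0],[0,0,7,0],[0,0,8,0],[0,0,9,0],[0,0,9.5,0],[0,0,9.8,0],[0,0,9.9,0],[0,0,9.9,0]]'
python3 -m pendant '[[0,0,0.03,0],[0,0,0.06,0],[0,0,0.1,0],[0,0,0.1,0]]'
```

```text
time_s: 17.7
eef_pos: [0.4621, -0.0134, 0.1078]
eef_rot: [-0.0, -0.049, 0.999, -0.0]
wrist_force: [0.0, 0.5, -0.4]
opening: 0.25
grasp_force: 59.3
time_s: 18.03
eef_pos: [0.4622, -0.0134, 0.1071]
eef_rot: [0.0, -0.049, 0.999, -0.0]
wrist_force: [1.2, 0.2, -2.1]
opening: 0.249
grasp_force: 59.3
```

```bash
python3 -m pendant '[[0,0,0.05,0],[0,0,0.1,0],[0,0,0.1,0],[0,0,0.1,0]]'|grep -E 'pos|wrist'; python3 -m pendant '[[0,0,0.03,0],[0,0,0.05,0],[0,0,0.05,0]]'|grep -E 'pos|wrist'
```

```text
eef_pos: [0.462, -0.0133, 0.1058]
wrist_force: [-0.6, 0.2, -1.7]
eef_pos: [0.462, -0.0133, 0.1057]
wrist_force: [-2.7, 0.1, 5.0]
```

Contact at the expected height. I'll release and withdraw.

```bash
python3 -m pendant '[[0,0,0,0],[0,0,0,0],[0,0,0,0],[0,0,0,0],[0,0,0,0],[0,0,0,0],[0,0,0,0],[0,0,0,0]]' 1|grep opening
python3 -m pendant '[[0,0,-1,0],[0,0,-2.5,0],[0,0,-4.5,0],[0,0,-7,0],[0,0,-10,0],[0,0,-13,0],[0,0,-15,0],[0,0,-15,0],[0,0,-15,0],[0,0,-15,0]]'|grep -E 'pos|wrist|time'
python3 - <<'E'
from h import *
im=save('wrist','w8.png');save('top','top8.png');print(tool()[0])
g=cv2.cvtColor(im,cv2.COLOR_RGB2GRAY);p=proj('wrist',[.4616,-.0125,.139]);print('top pred',p)
m=(g[150:230,200:300]<70).astype('uint8');n,l,s,c=cv2.connectedComponentsWithStats(m)
for k in range(1,n):
    if s[k,4]>60:print(s[k],c[k]+[200,150])
a=cv2.imread('pics/top0.png').astype(int);b=cv2.imread('pics/top8.png').astype(int)
d=(np.abs(a-b).max(2)>40).astype('uint8');n,l,s,c=cv2.connectedComponentsWithStats(d)
print([(s[k].tolist()) for k in range(1,n) if s[k,4]>12])
E
```

```text
opening: 1.003
time_s: 20.12
eef_pos: [0.4616, -0.0132, 0.255]
wrist_force: [0.8, -0.2, -1.0]
[ 0.46115966 -0.01310504  0.25402895]
top pred [251.57126908 195.77594839]
[ 30   0  35   8 150] [244.62666667 152.34      ]
[ 39  15  22  42 686] [249.68075802 184.53644315]
[[232, 192, 123, 127, 6707], [23, 227, 60, 57, 642], [299, 241, 5, 5, 19], [292, 243, 9, 10, 36], [28, 271, 9, 6, 21], [8, 279, 8, 13, 29], [0, 282, 75, 100, 2872], [0, 289, 10, 14, 44], [186, 316, 97, 67, 1856], [229, 321, 15, 8, 28], [222, 348, 7, 8, 44], [153, 350, 40, 34, 219], [237, 357, 6, 7, 14], [204, 359, 23, 25, 111], [272, 365, 16, 19, 182], [225, 366, 9, 7, 26], [107, 371, 13, 13, 37], [216, 379, 9, 5, 21]]
```

```bash
python3 -c "
from bench import workorder
print(workorder.hand_in())"
```

```text
the job is handed in; nothing more can be done
None
```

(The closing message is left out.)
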